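# Clamp a flow-cell cassette to its set force

## Task

Slide the flow-cell cassette fully home against the back stop of the blue bench clamp, then tighten the clamp onto it by turning the black bar knob clockwise until the red indicator tab pops out at the side of the clamp's grey head. Stop there: screwed much further, the clamp crushes the cell. Let go, leave the cassette clamped, and leave the things round it where they stand.

Things in the scene. Friction and masses are not known exactly. Their poses are not given: they have to be found in the camera images.
- clamp: Blue C-shaped bench clamp, fixed, 155 x 92 mm. Origin on the worktop under the vertical screw axis; +x from the open mouth (towards the robot) to the back stop, +y to the tab's side, z up. The cassette slides along x on the base (top 12 mm high) between rails 53 mm apart, top 26 mm high. Stop face at x = +30 mm. Above, an arm 40 mm wide, x -20 to +72 mm, z 78 to 102 mm.
- knob_grip (a point): Grip point of the black bar knob on the screw axis, 130 mm high: bar 67 mm long along this point's x, 13 mm thick, z 119 to 141 mm, on a 12 mm stem; collar below it up to 106 mm. Clockwise from above lowers the foot 3 mm per rad; the knob keeps its height. It stays where left, takes 0.1 to 0.2 N m, and in all 2 to 4 rad until the tab pops, so several grasps.
- foot: Round steel foot of the clamp, 26 mm across, on the screw axis; origin at the centre of its underside. A black rubber pad sticks out 7.5 to 11.5 mm below it (differs from start to start). The pad presses on the cassette through a spring of 4 N/mm, unloaded until the pad touches.
- tab (a joint): Red sprung tab, 18 x 14 mm, on the +y side of the grey head just above the foot, 63 mm high, sinking with the screw: 0 when in (flush), 0.014 m when out. A catch holds it in; it jumps out at once when the foot presses with about 15 N (spring squeezed almost 4 mm) and stays out. Above 24 N, some 0.7 rad of knob turn later, the cell is crushed.
- cassette: Flow-cell cassette, loose, 0.1 to 0.25 kg: block 80 x 50 x 18 mm (aluminium below, clear above) and a green handle 22 mm wide, 16 mm high to the front (-x). Origin on its underside; block x -50 to +30 mm, handle -50 to -101 mm. It starts between the clamp's rails, 20 to 45 mm out; fully home its origin is at the clamp's x = 0. Top 30 mm over the worktop.
- handle_end (a point): Middle of the green handle's front end face, 20 mm above the worktop; pushed here the cassette slides home.
- petri: Closed petri dish, 62 mm across, 16 mm high, loose beside the clamp; leave it. Origin under its centre.
- dropper: Dropper bottle with blue cap, 27 mm across, 63 mm high, loose beside the clamp; leave it. Origin under its centre.
- capillaries: Green and white cardboard box, 30 x 84 x 22 mm, loose beside the clamp; leave it. Origin under its centre.
There are look-alikes about, which are no part of the job. Leave any pink look-alike of the clamp alone.

How it is judged:
On the way, in this order (a step that is already met when the one before it is completed fails the run):
1. the cassette is home against the back stop (within 3 mm) (x of cassette in the frame of clamp above -0.003 m), for 0.2 s.
2. the clamp is tightened on the cassette until the tab has popped out (value of joint tab above 0.01 m and x of cassette in the frame of clamp above -0.003 m and contact force between foot and cassette above 11 N), for 0.2 s.
At the end, for the whole second after the job is handed in: The cassette rests on the clamp's base, home against the back stop within 3 mm, at rest; the red tab is out by more than 10 mm and the foot presses on the cassette with 11 to 24 N (all of step 2 and z of cassette in the frame of clamp below 0.015 m and contact force between foot and cassette below 24 N and linear speed of cassette below 0.01 m/s); the robot touches nothing.
It fails at once if the cell is crushed: the foot presses on the cassette with more than 24 N (contact force between foot and cassette above 24 N).
It fails at once if the petri dish is moved by more than 25 mm (distance of petri from where it was at the start of the episode above 0.025 m).
It fails at once if the dropper bottle is moved by more than 25 mm (distance of dropper from where it was at the start of the episode above 0.025 m).
It fails at once if the box is moved by more than 25 mm (distance of capillaries from where it was at the start of the episode above 0.025 m).
It also fails if it takes over 72 s, if anything falls off the work surface, if the arm or the gripper's body presses on something with over 40 N, if the wrist force passes 120 N, or if a joint passes its speed limit or range.

## Robot

A 6-joint arm with a two-finger parallel gripper is mounted at the origin on a cart in front of the work surface, level with it; the furniture and walls round the work are solid. World frame = base frame: x ahead of the robot, y to its left, z up, the work surface at z = 0. Lengths are in m, angles in rad, forces in N, time in s.
With the tool pointing down it reaches from about 0.3 to 0.875 m from the base axis. Payload 6.4 kg.
Tool frame: the origin (TCP) lies midway between the tips of the shut fingers; the grasp point (between the pads) lies 19 mm behind it; z points along the fingers, y is the line along which they close (so a half turn about z gives the same grasp; the last joint's range is limited). The gripper opens to 88 mm and grips with 3 to 60 N. Pads are 18 mm wide; open, the fingers measure 123 mm over their backs; the gripper's body (75 mm by 187 mm) begins 45 mm behind the grasp point.
Start: joints at [-1.314, 0.181, 1.607, -0, 1.354, -0.206], TCP at [0.257, -0.515, 0.239] pointing down, gripper open.
Joint ranges: [-2.99, 2.99], [-0.89, 2.07], [0.3, 2.58], [-1.14, 4.28], [0, 2.63], [-3.12, 3.12]. Speed limits (rad/s): [2.57, 2.57, 3.01, 3.14, 3.14, 3.14].

## Interface

Orientations are given as a unit quaternion [w, x, y, z].
In Python, from bench import arm gives the robot as it stands. The module is installed in compiled form; this text tells all that it offers.
- The arm moves only by the shell command python3 -m handwheel 'ROWS' [FORCE]. ROWS is JSON, a list that holds one entry, the list of rows, each a list of 7 numbers: the shift along the tool's x, y, z in mm, then the turn, a rotation vector about the tool's x, y, z in degrees, then the gripper command: -1 is shut, 1 is fully open, values between are in proportion. In form: [[[x, y, z, ax, ay, az, grip], ...]]. A call has 1 to 20 rows; each row is the pose to reach, as a shift and turn from the pose commanded when the call began, along the tool's axes at that moment; what a row does not reach only later rows make up. A row lasts 1/8 s, in which the tool goes at most 62.5 mm and 10.7 degrees, less where a joint would pass 70% of its speed; a pose out of reach is approached as far as the arm can. A call with a gripper value outside its range is refused whole. The fingers move at their own pace and stop on an object; FORCE is the grip in N (left out, the last holds). Time passes only in rows, so rows that repeat a pose let the fingers close. It gives the time, the measured TCP pose, the force, the opening and the grip force at its end, in the units of the state.
- arm.sense(): the state, without advancing time (a new reading comes with each control period).
- arm.camera(name): name is "scene" or "side" or "wrist"; returns a dict with "pixels" (420x560x3 uint8, red, green, blue), "range_z" (420x560 float32, m along the optical axis (not along the pixel's ray), 0 where there is no reading), "camera_matrix" (3x3 intrinsics, pixels), "dist" ([k1, k2, p1, p2, k3] as OpenCV has them; the pictures are not rectified), "rvec" (rotation vector, rad) and "tvec" (3), from world to camera coordinates, as OpenCV has them. Camera axes: x right, y down, z forward; pixel columns grow to the right and rows downward; lengths in m; the calibration is good to about 2 mm. A picture is of the moment at which its call begins.
- arm.finish_job(): hands the job in; it is judged then, once.
The state is a dict: "time": time; "q": joint angles; "joint_velocities": joint speeds; "joint_torque": joint torques, N m; "position": TCP position; "tcp_rot": TCP orientation; "force": force on the tool from outside, world axes, zero at the start; "torque": the same for the moment, N m; "width": finger opening in m; "gripper_force": force on a finger pad.
Only numpy, scipy, OpenCV 4.12 (cv2) and the standard library are available. Lean on these libraries where they do the work, as an engineer would, in place of code of your own. Each camera call takes 0.05 s, during which the arm holds its last target. There are 200 camera calls.

## Working session

There is one attempt and no reset: what is moved stays moved. The work goes in short steps, Python scripts to look and compute and a shell command to move; the robot and the scene stay as the last step left them, time stands still between calls to the robot, and variables do not carry over. Pictures are saved under pics/ and viewed, at most 10 in all, crops included, and the job is handed in when it is done.

```bash
mkdir -p pics; cat > h.py <<'E'
import numpy as np, cv2, pickle
from bench import arm
from scipy.spatial.transform import Rotation as R
def cap(n):
    c=arm.camera(n); pickle.dump(c,open(f'{n}.pkl','wb')); return c
def load(n): return pickle.load(open(f'{n}.pkl','rb'))
def ray(c,uv):
    p=cv2.undistortPoints(np.array(uv,float).reshape(-1,1,2),c['camera_matrix'],np.array(c['dist'])).reshape(-1,2)
    Rm=cv2.Rodrigues(np.array(c['rvec']))[0]; t=np.array(c['tvec']).ravel()
    return -Rm.T@t, np.c_[p,np.ones(len(p))]@Rm
def plane(c,uv,z):
    o,d=ray(c,uv); return o+d*((z-o[2])/d[:,2])[:,None]
def depth(c,uv):
    o,d=ray(c,uv); uv=np.array(uv).reshape(-1,2).astype(int); return o+d*c['range_z'][uv[:,1],uv[:,0]][:,None]
def proj(c,P):
    return cv2.projectPoints(np.array(P,float).reshape(-1,3),np.array(c['rvec']),np.array(c['tvec']),c['camera_matrix'],np.array(c['dist']))[0].reshape(-1,2)
def save(c,n,box=None,s=1):
    im=c['pixels'][:,:,::-1]
    if box: im=im[box[1]:box[3],box[0]:box[2]]
    cv2.imwrite(f'pics/{n}.png',cv2.resize(im,None,fx=s,fy=s,interpolation=cv2.INTER_CUBIC))
def totool(p):
    s=arm.sense(); q=s['tcp_rot']; r=R.from_quat([q[1],q[2],q[3],q[0]]); return r.inv().apply(np.array(p)-s['position'])*1000, r.as_matrix()
E
python3 - <<'E'
from h import *
a=cap('scene');b=cap('side')
im=np.hstack([a['pixels'],b['pixels']])[:,:,::-1]
cv2.imwrite('pics/s.png',a['pixels'][:,:,::-1]);cv2.imwrite('pics/d.png',b['pixels'][:,:,::-1])
s=arm.sense();print(s)
for c in(a,b):print(ray(c,[[280,210]]))
E
```

```text
{'time': 0.1, 'q': array([-1.31432952e+00,  1.81421277e-01,  1.60787594e+00, -1.11869444e-05,
        1.35383358e+00, -2.06316657e-01]), 'joint_velocities': array([-0.00018386, -0.00280415, -0.00461551,  0.00182104,  0.00044187,
       -0.00084392]), 'joint_torque': array([ 4.38521965e-04, -4.34824097e+01, -3.42696869e+01,  7.03428523e-02,
        3.39490303e-02, -5.33242041e-05]), 'position': array([ 0.2565838 , -0.51404484,  0.23794132]), 'tcp_rot': array([-7.68691774e-04,  9.73347604e-01,  2.29333492e-01, -2.47421708e-05]), 'force': array([ 0.13757515,  0.49261461, -0.13534561]), 'torque': array([0.01058649, 0.02613493, 0.06293366]), 'gripper_force': 0.0, 'width': 0.08797818299895811}
(array([0.12754556, 0.77109844, 0.55576959]), array([[ 0.4975865 , -0.68409611, -0.53347295]]))
(array([ 0.45395172, -0.53528841,  0.66111901]), array([[ 0.16948556,  0.7571084 , -0.63092932]]))
```

View pics/s.png

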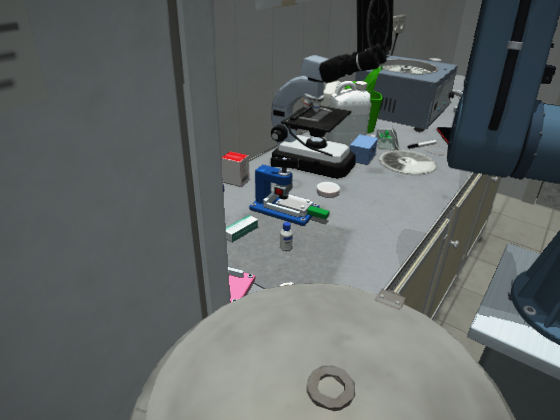

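View pics/d.png

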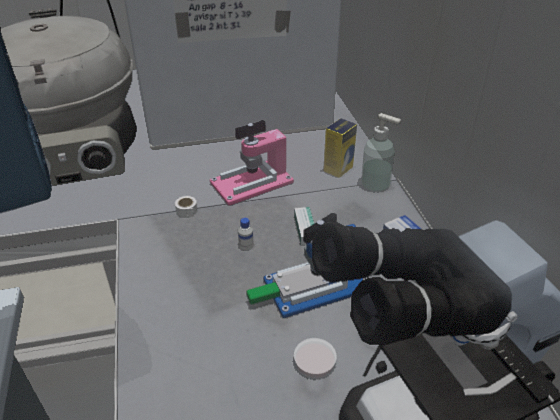

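The scene view shows the blue clamp at about (285,190), with the knob at (283,160), green handle end at (327,214), petri at (328,188), dropper at (286,237) and box at (241,228). In the side view the microscope hides the clamp head. The handle end is at (250,296), the base's front corners are at about (268,277) and (280,312), and the pink look-alike is at (250,170).
Candidates: the blue clamp at scene (285,190) is the one I want. The pink clamp (side 250,170 / scene 240,285) is the look-alike to leave alone. I'll check the choice in a close crop.

```bash
python3 - <<'E'
from h import *
a=load('scene');b=load('side')
A=cv2.resize(a['pixels'][140:260,215:355],None,fx=5,fy=5,interpolation=cv2.INTER_CUBIC)
cv2.imwrite('pics/c.png',A[:,:,::-1])
for n,c in(('scene',a),('side',b)):
    hsv=cv2.cvtColor(c['pixels'],cv2.COLOR_RGB2HSV)
    for nm,lo,hi in(('green',(50,120,40),(75,255,255)),('blue',(100,150,60),(120,255,255)),('red',(0,150,60),(5,255,255))):
        m=cv2.inRange(hsv,lo,hi); k,_,st,ce=cv2.connectedComponentsWithStats(m)
        for i in range(1,k):
            if st[i,4]>40:
                ys,xs=np.where(_==i); P=depth(c,np.c_[xs,ys]); P=P[c['range_z'][ys,xs]>0]
                print(n,nm,st[i],ce[i].round(),np.median(P,0).round(3) if len(P) else '',P.min(0).round(3) if len(P) else '',P.max(0).round(3) if len(P) else '')
E
```

```text
scene green [363  67  20  66 574] [373.  98.] [ 0.703 -0.564  0.123] [ 0.681 -0.875  0.005] [ 0.823 -0.535  0.227]
scene green [307 206  22  13 189] [318. 212.] [0.547 0.042 0.026] [0.522 0.024 0.012] [0.574 0.05  0.03 ]
scene blue [250 165  61  60 927] [272. 193.] [0.673 0.076 0.048] [0.557 0.036 0.   ] [0.714 0.105 0.104]
scene blue [283 222   7   9  52] [286. 226.] [0.543 0.177 0.059] [0.537 0.167 0.049] [0.55  0.181 0.064]
side green [247 282  33  22 400] [263. 292.] [0.552 0.029 0.026] [0.527 0.019 0.009] [0.578 0.062 0.03 ]
side blue [275 278  87  38 680] [320. 298.] [0.64  0.008 0.01 ] [ 0.57  -0.238  0.004] [0.721 0.037 0.324]
```

View pics/c.png

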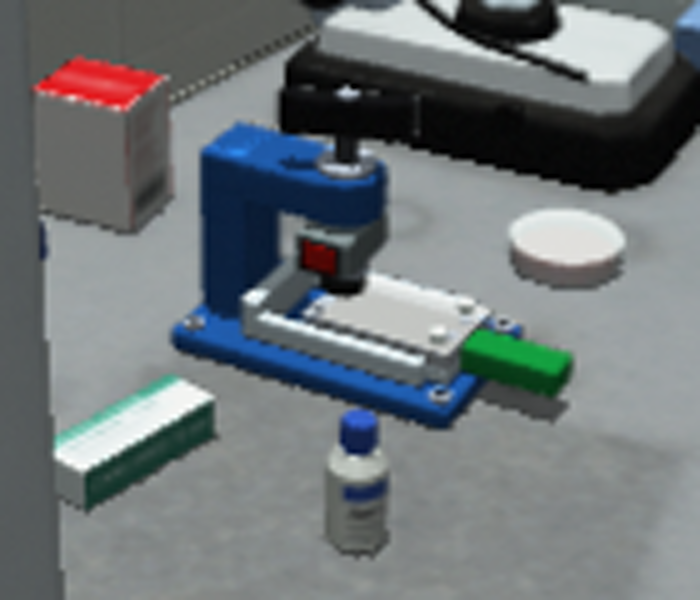

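The crop shows the blue clamp with the red tab (320,255) on its left (+y) side, the cassette part-way out with its green handle towards the robot (end at 560,375), and the bar knob at (350,105). This is the right one, so I'll measure it next.

```bash
python3 - <<'E'
from h import *
def rect(P): r=cv2.minAreaRect((P[:,:2]*1000).astype(np.float32)); return np.round(r[0],1),np.round(r[1],1),round(r[2],1)
for n in('scene','side'):
    c=load(n); ys,xs=np.mgrid[0:420,0:560]; uv=np.c_[xs.ravel(),ys.ravel()]
    P=depth(c,uv); ok=c['range_z'].ravel()>0; hsv=cv2.cvtColor(c['pixels'],cv2.COLOR_RGB2HSV).reshape(-1,3)
    near=ok&(P[:,0]>.48)&(P[:,0]<.76)&(P[:,1]>-.05)&(P[:,1]<.12)
    g=near&(hsv[:,0]>50)&(hsv[:,0]<75)&(hsv[:,1]>120)
    t=g&(P[:,2]>.024)&(P[:,2]<.034); print(n,'handle',t.sum(),rect(P[t]))
    bl=near&(hsv[:,0]>100)&(hsv[:,0]<120)&(hsv[:,1]>150)
    t=bl&(P[:,2]>.006)&(P[:,2]<.016); print('base',t.sum(),rect(P[t]))
    t=bl&(P[:,2]>.097)&(P[:,2]<.107); 
    if t.sum()>5:print('arm top',t.sum(),rect(P[t]))
    k=near&(P[:,2]>.112)&(P[:,2]<.15)&(hsv[:,2]<70); 
    if k.sum()>5: print('knob',k.sum(),P[k].min(0),P[k].max(0),rect(P[k]), rect(P[k&(P[:,2]>.136)]), uv[k].min(0),uv[k].max(0))
    pale=near&(hsv[:,1]<40)&(hsv[:,2]>120)
    t=pale&(P[:,2]>.027)&(P[:,2]<.033);print('cass top',t.sum(),rect(P[t]))
    for nm,cx in(('petri',(.6,-.05)),('drop',(.543,.177)),('box',(.6,.2))):
        q=ok&(abs(P[:,:2]-cx)<.08).all(1)&(P[:,2]>.012)&(P[:,2]<.07); print(nm,np.median(P[q],0).round(3))
    # microscope extents near clamp
    q=ok&(P[:,2]>.05)&(P[:,2]<.5)&(P[:,0]>.45)&(P[:,0]<.9)&(P[:,1]>-.3)&(P[:,1]<-.0)
    print('scope',q.sum(),P[q].min(0) if q.any() else'')
    for ylo in(-.02,-.06,-.1,-.15,-.2):
        w=q&(P[:,1]>ylo-.05)&(P[:,1]<=ylo)
        if w.sum():print(ylo,P[w].min(0).round(3),P[w].max(0).round(3))
E
```

```text
scene handle 114 (array([548.4,  36.8]), array([50.6, 21.6]), 6.7)
base 341 (array([639.1,  55.4]), array([155.3,  87. ]), 11.7)
arm top 225 (array([668.6,  54.4]), array([90.2, 41.2]), 10.9)
knob 269 [0.61273874 0.03070005 0.11220856] [0.67167843 0.06962881 0.14199445] (array([642.4,  48.8]), array([64.9, 19.6]), 31.1) (array([643.1,  47.7]), array([64.4, 17.4]), 30.1) [271 157] [298 170]
cass top 307 (array([628.1,  49.8]), array([107.9,  61.2]), 8.9)
petri [ 0.596 -0.078  0.016]
drop [0.54  0.18  0.039]
box [0.648 0.183 0.022]
scope 14636 [ 0.55268017 -0.2999671   0.05003244]
-0.02 [ 0.817 -0.07   0.05 ] [ 0.9   -0.02   0.463]
-0.06 [ 0.893 -0.11   0.05 ] [ 0.9   -0.06   0.461]
-0.1 [ 0.638 -0.15   0.05 ] [ 0.9   -0.1    0.459]
-0.15 [ 0.555 -0.2    0.05 ] [ 0.9   -0.15   0.456]
-0.2 [ 0.553 -0.25   0.05 ] [ 0.9   -0.2    0.453]
side handle 313 (array([551.5,  33.3]), array([50.7, 22.6]), 8.3)
base 672 (array([643.2,  44.2]), array([153.1,  89.6]), 7.2)
arm top 9 (array([671. ,  60.1]), array([90.6,  8.5]), 20.5)
knob 293 [0.61663741 0.02794856 0.11890435] [0.67590048 0.06362266 0.14178173] (array([646.1,  46.6]), array([65.1, 12.5]), 29.8) (array([646. ,  46.8]), array([65.1, 11.8]), 29.6) [303 213] [336 243]
cass top 793 (array([616.2,  38.7]), array([78.1, 61.1]), 7.3)
petri [ 0.603 -0.069  0.016]
drop [0.547 0.164 0.039]
box [0.647 0.172 0.021]
scope 37137 [ 0.55643933 -0.29999402  0.05010072]
-0.02 [ 0.898 -0.07   0.155] [ 0.9   -0.02   0.459]
-0.06 [ 0.898 -0.11   0.167] [ 0.9  -0.06  0.37]
-0.1 [ 0.898 -0.15   0.159] [ 0.9   -0.1    0.296]
-0.15 [ 0.559 -0.2    0.05 ] [ 0.9  -0.15  0.36]
-0.2 [ 0.556 -0.25   0.05 ] [ 0.9   -0.2    0.366]
```

```bash
python3 -m handwheel '[[[41,-39,9,0,0,2,-1],[82,-78,18,0,0,4,-1],[123,-117,26,0,0,6,-1],[165,-157,35,0,0,8,-1],[206,-196,44,0,0,10,-1],[247,-235,53,0,0,12,-1],[288,-274,62,0,0,14,-1],[329,-313,70,0,0,16,-1],[370,-352,79,0,0,18,-1],[411,-392,88,0,0,18.5,-1],[411,-392,88,0,0,18.5,-1],[411,-392,88,0,0,18.5,-1]]]' 20; python3 - <<'E'
from h import *
w=cap('wrist'); save(w,'w1')
s=arm.sense(); print(s['position'],s['q'],s['force'],s['time'])
print(proj(w,[[.525,.0313,.028],[.6445,.0472,.13],s['position']]))
print(totool([.503,.0285,.02]))
E
```

```text
time: 1.6
position: [0.4492, 0.0197, 0.1505]
tcp_rot: [0.0, 0.998, 0.071, -0.0]
force: [0.5, 0.5, -0.2]
width: 0.0003
gripper_force: 0.0
[0.44928595 0.01898414 0.15068469] [-2.22536910e-01  5.10654349e-04  1.99392159e+00 -4.38349481e-04
  1.14741093e+00  1.20897963e+00] [-0.17555299 -0.73042968  0.51378211] 1.65
[[ 281.54886703  114.89884129]
 [ 285.08875517 -204.10863959]
 [ 284.909888    265.47623623]]
(array([ 54.56443817,  -1.99401612, 130.66363193]), array([[ 9.90291152e-01,  1.39008361e-01, -3.32509451e-04],
       [ 1.39008251e-01, -9.90291166e-01, -3.34506968e-04],
       [-3.75780437e-04,  2.85037733e-04, -9.99999889e-01]]))
```

View pics/w1.png

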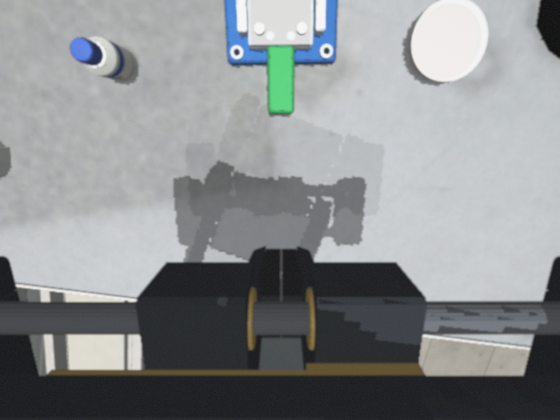

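Handle end at (281,113), where I predicted it. The handle runs parallel to the tool x axis, and the bottle (100,55) and dish (450,40) are clear. Next: lower in front of it and push.

```bash
python3 -m handwheel '[[[20,-1,50,0,0,0,-1],[40,-1,100,0,0,0,-1],[54,-1,136,0,0,0,-1],[58,-1,136,0,0,0,-1],[62,-1,136,0,0,0,-1],[65,-1,136,0,0,0,-1],[68,-1,136,0,0,0,-1],[71,-1,136,0,0,0,-1],[74,-1,136,0,0,0,-1],[76,-1,136,0,0,0,-1],[78,-1,136,0,0,0,-1],[80,-1,136,0,0,0,-1],[80,-1,136,0,0,0,-1]]]'
```

```text
time: 3.28
position: [0.529, 0.0319, 0.0147]
tcp_rot: [0.0, 0.998, 0.07, 0.0]
force: [0.6, -0.7, -0.7]
width: 0.0004
gripper_force: 0.1
```

```bash
python3 -m handwheel '[[[1.5,0,0,0,0,0,-1],[3,0,0,0,0,0,-1],[4.5,0,0,0,0,0,-1],[6,0,0,0,0,0,-1],[6,0,0,0,0,0,-1]]]'
```

```text
time: 3.9
position: [0.5349, 0.0327, 0.0148]
tcp_rot: [0.0, 0.998, 0.07, 0.0]
force: [0.2, -0.1, -0.5]
width: 0.0002
gripper_force: 0.0
```

```bash
python3 -m handwheel '[[[1,0,0,0,0,0,-1],[2,0,0,0,0,0,-1],[3,0,0,0,0,0,-1],[3,0,0,0,0,0,-1]]]'; python3 - <<'E'
from h import *
c=cap('side'); save(c,'d2',(200,200,400,350),4)
E
```

```text
time: 4.4
position: [0.536, 0.033, 0.0146]
tcp_rot: [-0.0, 0.998, 0.07, -0.002]
force: [-8.2, -1.7, 7.3]
width: 0.0006
gripper_force: 3.9
```

View pics/d2.png

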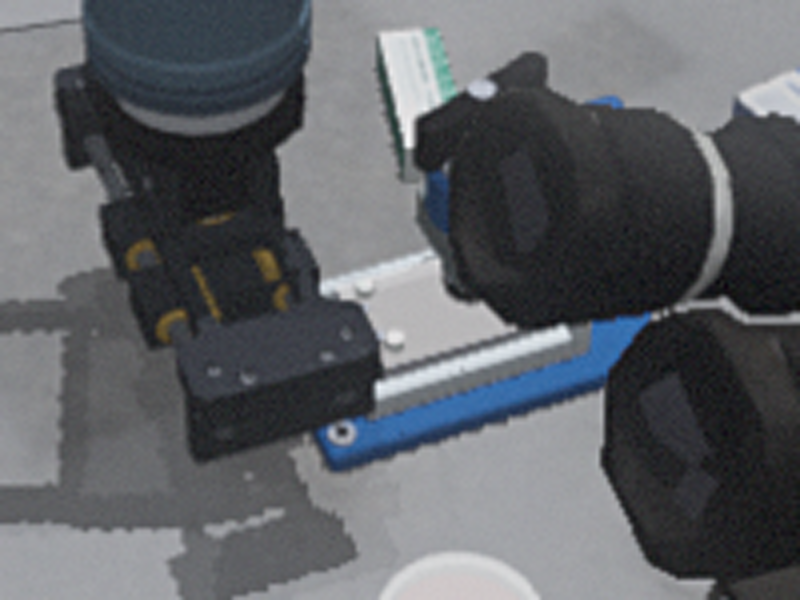

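The force jumped to 8 N at TCP x = 0.536, where home was predicted (0.5355). The crop shows the block sitting deep between the rails. Next: back off, rise, then turn to yaw 210°, so one grasp leaves about 5 rad of clockwise travel.

```bash
python3 -m handwheel '[[[-12,0,0,0,0,0,-1],[-25,0,0,0,0,0,-1],[-25,0,-60,0,0,-10,0],[-25,0,-120,0,0,-20,1],[-25,0,-180,0,0,-30,1],[-25,0,-235,0,0,-40,1],[0,0,-235,0,0,-50,1],[30,0,-235,0,0,-60,1],[60,1,-235,0,0,-70,1],[90,1,-235,0,0,-80,1],[109,1,-235,0,0,-90,1],[109,1,-235,0,0,-100,1],[109,1,-235,0,0,-100,1]]]'
```

```text
time: 6.08
position: [0.6451, 0.0473, 0.2492]
tcp_rot: [-0.0, 0.588, 0.809, -0.0]
force: [-0.6, 0.3, -0.7]
width: 0.0878
gripper_force: 0.0
```

```bash
python3 -m handwheel '[[[0,0,0,0,0,-10,1],[0,0,0,0,0,-20,1],[0,0,0,0,0,-30,1],[0,0,0,0,0,-40,1],[0,0,0,0,0,-50,1],[0,0,0,0,0,-60,1],[0,0,0,0,0,-70,1],[0,0,0,0,0,-80,1],[0,0,0,0,0,-90,1],[0,0,0,0,0,-102,1],[0,0,0,0,0,-102,1],[0,0,0,0,0,-102,1]]]'; python3 - <<'E'
from h import *
w=cap('wrist'); save(w,'w2')
s=arm.sense(); print(s['position'],s['q'],s['force'],s['time'])
M=totool([0,0,0])[1]; print(np.degrees(np.arctan2(M[1,0],M[0,0])))
print(proj(w,[[.6445,.0472,.141],s['position'],s['position']-[0,0,.13]]))
E
```

```text
time: 7.58
position: [0.6453, 0.0473, 0.2498]
tcp_rot: [0.0, -0.257, 0.967, 0.0]
force: [0.2, 0.1, 0.2]
width: 0.0881
gripper_force: 0.0
[0.6453736  0.04732262 0.24974997] [-1.09892765e-01  3.30173153e-01  1.40129093e+00  5.33107861e-05
  1.41003958e+00 -2.20045211e+00] [0.50775198 0.14603075 0.15175184] 7.625
-150.22026145501616
[[279.53021985 208.1125617 ]
 [278.07844968 265.09694853]
 [279.2622395  202.92548454]]
```

View pics/w2.png

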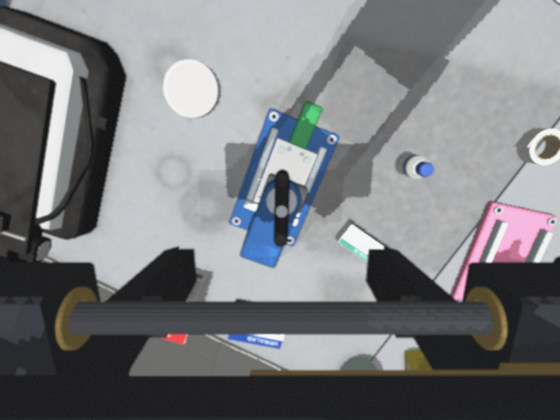

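The wrist view shows the knob bar upright and centred at about (282,208), so yaw matches. The cassette is in the clamp with its handle at (308,120), and the dish, bottle and box are undisturbed. Next: refine the centre and check the seating.

```bash
python3 - <<'E'
from h import *
c=load('wrist'); ys,xs=np.mgrid[90:260,200:380]; uv=np.c_[xs.ravel(),ys.ravel()]
P=depth(c,uv); hsv=cv2.cvtColor(c['pixels'],cv2.COLOR_RGB2HSV)[90:260,200:380].reshape(-1,3)
k=(P[:,2]>.13)&(P[:,2]<.15); print(k.sum(),np.median(P[k],0),P[k][:,2].max())
r=cv2.minAreaRect((P[k][:,:2]*1000).astype(np.float32)); print(r)
print('tool',totool([r[0][0]/1000,r[0][1]/1000,.113])[0])
g=(hsv[:,0]>50)&(hsv[:,0]<75)&(hsv[:,1]>120)&(P[:,2]>.024); rg=cv2.minAreaRect((P[g][:,:2]*1000).astype(np.float32)); print(rg, np.linalg.norm(np.subtract(r[0],rg[0])))
m=(hsv[:,0]>100)&(hsv[:,0]<120)&(hsv[:,1]>150)&(P[:,2]>.096)&(P[:,2]<.108); print('arm',cv2.minAreaRect((P[m][:,:2]*1000).astype(np.float32)))
E
```

```text
1092 [0.64418734 0.04840512 0.13968724] 0.1420638408531757
((645.9636840820312, 49.339351654052734), (65.90130615234375, 12.96934986114502), 28.34919548034668)
tool [ -1.49972637   1.45868225 136.75011276]
((572.1409912109375, 30.676109313964844), (47.658935546875, 36.00009536743164), 7.254129409790039) 76.14529924679977
arm ((671.0654296875, 53.26719284057617), (87.96582794189453, 40.20188522338867), 10.749617576599121)
```

```bash
python3 -m handwheel '[[[-1,1.5,50,0,0,1,1],[-1,1.5,95,0,0,1,1],[-1,1.5,125,0,0,1,1],[-1,1.5,136,0,0,1,1],[-1,1.5,136,0,0,1,1],[-1,1.5,136,0,0,1,-0.4],[-1,1.5,136,0,0,1,-0.7],[-1,1.5,136,0,0,1,-1],[-1,1.5,136,0,0,1,-1],[-1,1.5,136,0,0,1,-1],[-1,1.5,136,0,0,1,-1],[-1,1.5,136,0,0,1,-1]]]' 25; python3 - <<'E'
from h import *
c=cap('scene');s=arm.sense();print(s['force'],s['torque'],s['q'][5],s['width'],s['time'])
save(c,'s3',(245,150,325,220),8)
E
```

```text
time: 9.12
position: [0.6456, 0.0492, 0.1137]
tcp_rot: [-0.0, -0.251, 0.968, 0.0]
force: [0.2, 0.3, 0.7]
width: 0.0201
gripper_force: 0.0
[ 1.10592735  0.14178053 -0.15184261] [ 0.06247199 -0.17360702 -0.03870975] -2.1841833891233513 0.01608532557705492 9.175
```

View pics/s3.png

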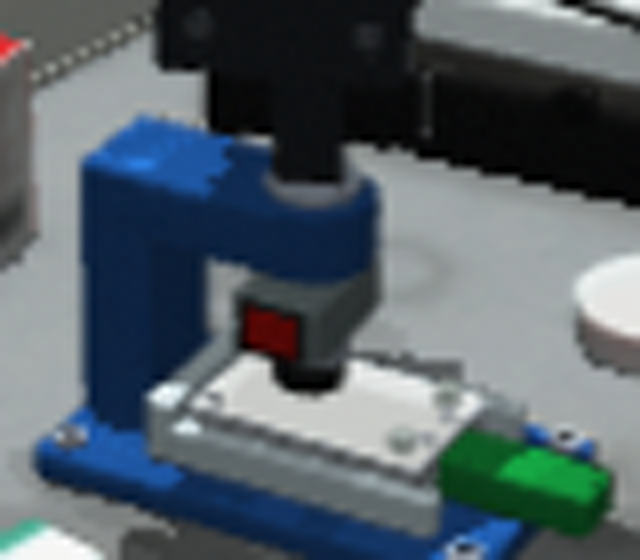

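The crop shows the fingers around the bar, the tab flush at crop (270,330), and the foot just above the cassette. Close fully, then turn 95°, which is less than the 2 rad minimum.

```bash
cat > tab.py <<'E'
from h import *
c=cap('scene'); hsv=cv2.cvtColor(c['pixels'],cv2.COLOR_RGB2HSV); 
m=((hsv[...,0]<6)|(hsv[...,0]>174))&(hsv[...,1]>140)&(hsv[...,2]>50); m[:160]=0;m[215:]=0;m[:,:262]=0;m[:,305:]=0
ys,xs=np.where(m); P=depth(c,np.c_[xs,ys]); s=arm.sense()
print('red',m.sum(),np.median(P,0).round(4),'px',xs.mean().round(1),ys.mean().round(1),'F',s['force'].round(1),'T',s['torque'].round(2),'w',s['width'].round(4),'gf',s['gripper_force'],'q6',s['q'][5].round(3),'t',s['time'])
E
python3 -m handwheel '[[[0,0,0,0,0,0,-1],[0,0,0,0,0,0,-1],[0,0,0,0,0,0,-1],[0,0,0,0,0,0,-1]]]' 25; python3 tab.py
python3 -m handwheel '[[[0,0,0,0,0,6,-1],[0,0,0,0,0,12,-1],[0,0,0,0,0,18,-1],[0,0,0,0,0,24,-1],[0,0,0,0,0,30,-1],[0,0,0,0,0,30,-1]]]'; python3 tab.py
```

```text
time: 9.68
position: [0.6462, 0.0483, 0.1137]
tcp_rot: [0.0, -0.25, 0.968, -0.001]
force: [3.4, -4.3, -2.9]
width: 0.0127
gripper_force: 25.0
time: 10.48
position: [0.6461, 0.0485, 0.1138]
tcp_rot: [0.0, 0.008, 1.0, -0.0]
force: [3.5, -3.9, -3.1]
width: 0.0127
gripper_force: 25.0Traceback (most recent call last):
  File "tab.py", line 5, in <module>
    print('red',m.sum(),np.median(P,0).round(4),'px',xs.mean().round(1),ys.mean().round(1),'F',s['force'].round(1),'T',s['torque'].round(2),'w',s['width'].round(4),'gf',s['gripper_force'],'q6',s['q'][5].round(3),'t',s['time'])
                                                                                                                                                ^^^^^^^^^^^^^^^^
AttributeError: 'float' object has no attribute 'round'
Traceback (most recent call last):
  File "tab.py", line 5, in <module>
    print('red',m.sum(),np.median(P,0).round(4),'px',xs.mean().round(1),ys.mean().round(1),'F',s['force'].round(1),'T',s['torque'].round(2),'w',s['width'].round(4),'gf',s['gripper_force'],'q6',s['q'][5].round(3),'t',s['time'])
                                                                                                                                                ^^^^^^^^^^^^^^^^
AttributeError: 'float' object has no attribute 'round'
```

```bash
sed -i "s/s\['width'\].round(4)/s['width']/" tab.py; python3 tab.py
python3 -m handwheel '[[[0,0,0,0,0,6,-1],[0,0,0,0,0,12,-1],[0,0,0,0,0,18,-1],[0,0,0,0,0,24,-1],[0,0,0,0,0,30,-1],[0,0,0,0,0,36,-1],[0,0,0,0,0,42,-1],[0,0,0,0,0,48,-1],[0,0,0,0,0,54,-1],[0,0,0,0,0,60,-1],[0,0,0,0,0,60,-1]]]'; python3 tab.py
```

```text
red 29 [0.639  0.0743 0.0629] px 278.5 191.6 F [ 3.1 -4.6 -2.8] T [-0.54 -0.64 -0.11] w 0.012605602771748912 gf 24.999544294551015 q6 -1.663 t 10.575
time: 11.95
position: [0.6464, 0.049, 0.1137]
tcp_rot: [0.001, 0.507, 0.862, 0.0]
force: [4.4, -2.3, -3.4]
width: 0.0128
gripper_force: 25.0
red 29 [0.6401 0.0748 0.06  ] px 278.4 192.7 F [ 4.8 -2.3 -3.2] T [-0.34 -0.87 -0.15] w 0.012723300877188216 gf 24.999584583565593 q6 -0.616 t 12.0
```

```bash
python3 -m handwheel '[[[0,0,0,0,0,5,-1],[0,0,0,0,0,10,-1],[0,0,0,0,0,15,-1],[0,0,0,0,0,20,-1],[0,0,0,0,0,20,-1]]]'>/dev/null; python3 tab.py
```

```text
red 28 [0.6399 0.0747 0.0588] px 278.5 193.2 F [ 5.4 -2.5 -4.2] T [-0.4  -0.96 -0.14] w 0.012585532725486518 gf 24.999555191025138 q6 -0.267 t 12.675
```

```bash
python3 -m handwheel '[[[0,0,0,0,0,5,-1],[0,0,0,0,0,10,-1],[0,0,0,0,0,15,-1],[0,0,0,0,0,15,-1]]]'>/dev/null; python3 tab.py
```

```text
red 29 [0.6406 0.0751 0.0577] px 278.5 193.4 F [ 5.9 -2.1 -3.8] T [-0.41 -1.06 -0.13] w 0.012345433050250557 gf 24.999552592635155 q6 -0.005 t 13.225
```

```bash
python3 -m handwheel '[[[0,0,0,0,0,5,-1],[0,0,0,0,0,10,-1],[0,0,0,0,0,15,-1],[0,0,0,0,0,15,-1]]]'>/dev/null; python3 tab.py
```

```text
red 30 [0.6399 0.0745 0.057 ] px 278.5 193.7 F [ 5.2 -1.8 -4.9] T [-0.44 -1.18 -0.05] w 0.012796929588216606 gf 24.999475982040167 q6 0.257 t 13.775
```

```bash
python3 tab.py | cut -c1-60; python3 - <<'E'
from h import *
save(load('scene'),'s4',(245,150,325,220),8)
E
```

```text
red 30 [0.6401 0.0744 0.0577] px 278.5 193.7 F [ 6.3 -3.1 -4
```

View pics/s4.png

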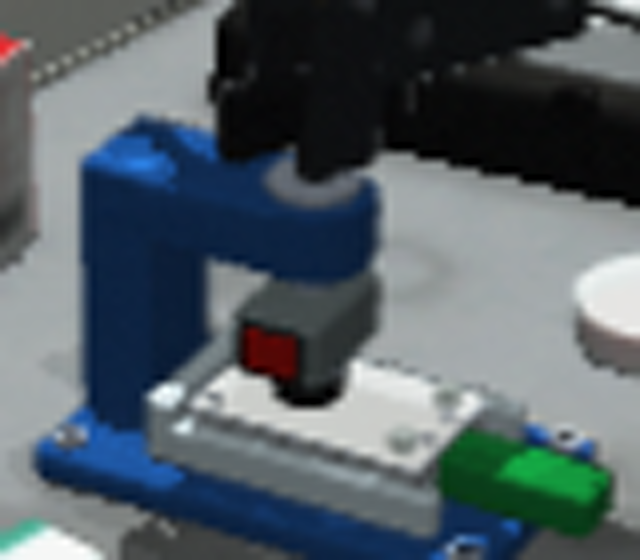

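The crop shows the head lowered, the pad about touching the cassette, and the tab still flush at crop (272,350). I'll go on in 15° steps.

```bash
python3 -m handwheel '[[[0,0,0,0,0,5,-1],[0,0,0,0,0,10,-1],[0,0,0,0,0,15,-1],[0,0,0,0,0,15,-1]]]'>/dev/null; python3 tab.py
```

```text
red 31 [0.6387 0.0751 0.0565] px 278.5 194.1 F [ 7.6 -2.8 -5.9] T [-0.54 -1.16 -0.03] w 0.012408607573776898 gf 24.999474179930985 q6 0.519 t 14.375
```

```bash
python3 tab.py | awk '{print $4,$5}' >/dev/null; Y=$(python3 tab.py); echo "$Y"
```

```text
red 31 [0.6388 0.0759 0.0569] px 278.5 194.1 F [ 6.  -2.4 -5.5] T [-0.46 -1.15 -0.09] w 0.012584400317471003 gf 24.999325973913074 q6 0.519 t 14.475
```

```bash
python3 -m handwheel '[[[0,0,0,0,0,5,-1],[0,0,0,0,0,10,-1],[0,0,0,0,0,15,-1],[0,0,0,0,0,15,-1]]]'>/dev/null; python3 tab.py
```

```text
red 60 [0.6369 0.086  0.0585] px 277.1 195.4 F [ 8.2 -3.3 -5.3] T [-0.57 -1.2  -0.05] w 0.012805833452842325 gf 24.999414486810565 q6 0.781 t 15.025
```

Popped: the red area doubled and moved outwards. Let go and rise.

```bash
python3 -m handwheel '[[[0,0,0,0,0,0,-1],[0,0,0,0,0,0,-1],[0,0,0,0,0,0,0],[0,0,0,0,0,0,0.5],[0,0,0,0,0,0,0.5],[0,0,0,0,0,0,0.5],[0,0,0,0,0,0,0.5],[0,0,-20,0,0,0,0.5],[0,0,-60,0,0,0,0.5],[0,0,-110,0,0,0,0.5],[0,0,-140,0,0,0,0.5],[0,0,-140,0,0,0,0.5],[0,0,-140,0,0,0,0.5],[0,0,-140,0,0,0,0.5]]]'; python3 tab.py; python3 - <<'E'
from h import *
save(load('scene'),'s5',(215,140,355,260),5)
E
```

```text
time: 16.77
position: [0.6447, 0.0492, 0.2519]
tcp_rot: [-0.001, 0.943, 0.334, -0.001]
force: [1.0, -0.3, -1.2]
width: 0.0659
gripper_force: 0.0
red 60 [0.6369 0.0864 0.0586] px 277.1 195.4 F [-0.2  0.5 -0.9] T [ 0.02 -0.    0.06] w 0.0663825634332689 gf 0.0 q6 0.783 t 16.825
```

View pics/s5.png

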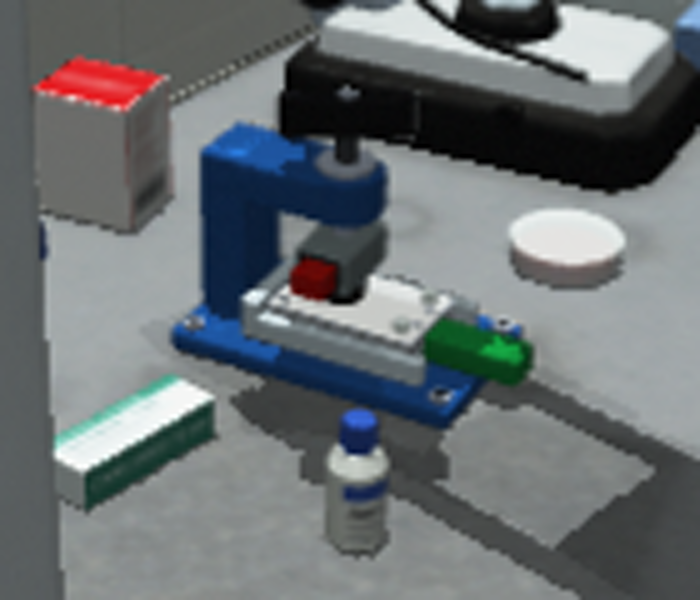

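The crop shows the tab out at (315,278), the cassette home under the foot, the arm clear and the neighbours unmoved. Ready to hand in.

```bash
python3 -c "
from bench import arm
print(arm.finish_job())"
```

```text
the job is handed in; nothing more can be done
None
```

I pushed the cassette home against the back stop, tightened the clamp until the red tab popped out, let go with nothing around it moved, and handed the job in at about 17 s; no verdict came back.

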